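Open the tight-lidded jar in the jar block

TASK

The lid of the square white jar is screwed on so tight that the jar just spins with it. Stand the jar, lid still on, fully home in the square well of the black jar block so that it cannot turn, then unscrew the lid anticlockwise (a quarter turn at most) and lift it straight off where the threads first let go, leaving the jar home in the block. Finish still holding the lid in the gripper, level and still, one to five centimetres above the open mouth, and leave the bowls, peeler, tongs and measuring cup alone.

Things in the scene. Friction and masses are not known exactly. Their poses are not given: they have to be found in the camera images.
- jar: Square white plastic jar, empty, 0.2-0.4 kg, loose, upright. Body 64 x 64 mm, rounded corners, flat sides 10-70 mm above its underside; the foot below tapers to 54 mm wide. Shoulder 70-80 mm, round neck 40 mm across to the rim at 100 mm; 106 mm tall with lid. Origin: centre of underside; x, y square to its sides, z up. Outside the block it turns with the lid; it can be carried by the closed lid.
- lid: Round metal lug lid, 59 mm across, ribbed side, 21 mm tall, 0.07 kg. Origin: centre of its lower edge; z up, +x to its raised line. Screwed on, origin 84 mm (tight) to 87 mm (let go) above the jar's underside. A sprung liner presses its lugs on the thread (10-26 N): 0.2-0.9 N m to turn, little once clear. Grip its side from above, 30 N or more, fingertips over 82 mm above the jar's underside.
- lid_line (a point): Outer end of the short raised line on the lid's top, 25.5 mm from the lid's axis on its +x side. Seen from above and about the jar's axis, it starts 48 to 84 degrees clockwise of the jar's +x direction.
- jar_line (a point): Raised line on the jar's shoulder, middle of its +x side, 28 mm from the axis, 77 mm above the underside, and on down that side from 64 to 50 mm. Turned anticlockwise, the lid is free to lift while the lid line is within 13 degrees of this direction (line over line); before that its lugs are caught under the thread's three sloping ribs, from 15 degrees beyond it the next ribs stop it.
- jar_mouth (a point): Centre of the jar's rim, 100 mm above the centre of its underside.
- block: Jar block, fixed: black block 100 x 100 mm, 34 mm tall, on a steel foot plate 148 (its x) x 84 mm with four screws. In it a square well 69 x 69 mm, 26 mm deep, open above, sides along the block's x and y. The jar fits in any of four quarter-turn orientations, 2.5 mm to spare each side, and can then turn only about 6 degrees. Origin: centre of its underside, at worktop height; z up.
- well (a point): Centre of the well's floor, 8 mm above the worktop. The jar is home when the centre of its underside is here.
- small_bowl: Small steel bowl, 108 mm across, 37 mm tall, loose, a bystander; origin at the centre of its underside.
- peeler: Vegetable peeler with a dark blue handle, 170 x 25 x 18 mm, lying flat, loose, a bystander; origin under its centre.
- tongs: Steel tongs, 330 x 65 x 39 mm, lying at the left, loose, a bystander; origin under their centre.
- bowl: Larger steel bowl, 138 mm across, 48 mm tall, loose, a bystander at the right; origin at the centre of its underside.
- measuring_cup: Steel measuring cup with a handle, 86 x 114 x 76 mm, loose, a bystander at the right; origin under its centre.
There are look-alikes about, which are no part of the job. There is more than one size of the lid; the one meant has the size given above.

How it is judged:
On the way, in this order (a step that is already met when the one before it is completed fails the run):
1. the jar stands home in the well of the block with its lid still screwed on (distance between jar and well below 0.006 m and angle between jar's own z axis and vertical below 0.06 rad and z of lid in the frame of jar_mouth below -0.012 m), for 0.2 s.
2. the lid comes off its threads, with its line over the jar's line (the first point where the threads let go), while the jar stays home in the block (distance between jar and well below 0.006 m and z of lid in the frame of jar_mouth above -0.01 m and x of lid_line in the frame of jar above 0.012 m), for 0.1 s.
At the end, for the whole second after the job is handed in: Jar upright in the well (underside within 6 mm of its floor centre, tilt < 0.06 rad); lid held by the fingers, touching neither jar nor block, underside 5 to 60 mm above the rim, within 20 mm of the mouth axis, tilt < 0.15 rad, slower than 20 mm/s (distance between jar and well below 0.006 m and angle between jar's own z axis and vertical below 0.06 rad and z of lid in the frame of jar_mouth between 0.005 and 0.06 m and horizontal distance between lid and jar_mouth below 0.02 m and angle between lid's own z axis and vertical below 0.15 rad and linear speed of lid below 0.02 m/s and contact force between the fingers and lid above 1 N and contact force between lid and jar below 0.1 N and contact force between lid and block below 0.1 N); the arm keeps its last pose, push and grip.
It fails at once if the lid comes off while the jar is not home in the block (distance between lid and jar above 0.091 m and distance between jar and well above 0.009 m).
It fails at once if the jar is tipped over (angle between jar's own z axis and vertical above 0.6 rad).
It fails at once if a bystander is pushed away (more than 3 cm) (distance of any of small_bowl, peeler, tongs, bowl, measuring_cup from where it was at the start of the episode above 0.03 m).
It also fails if it takes over 48 s, if anything falls off the work surface, if the arm or the gripper's body presses on something with over 40 N, if the wrist force passes 120 N, or if a joint passes its speed limit or range.

ROBOT

A 6-joint arm with a two-finger parallel gripper is mounted at the origin on a cart in front of the work surface, level with it; the furniture and walls round the work are solid. World frame = base frame: x ahead of the robot, y to its left, z up, the work surface at z = 0. Lengths are in m, angles in rad, forces in N, time in s.
With the tool pointing down it reaches from about 0.35 to 0.775 m from the base axis. Payload 5.5 kg.
Tool frame: the origin (TCP) lies midway between the tips of the shut fingers; the grasp point (between the pads) lies grip_point_offset behind it (grip_point_offset is the distance from the TCP to the grasp point, in m); z points along the fingers, y is the direction in which the jaws open and shut (so a half turn about z gives the same grasp; the last joint's range is limited). The gripper opens to 85 mm and grips with 20 to 120 N. Pads are 22 mm wide; open, the fingers measure 114 mm over their backs; the gripper's body (76 mm by 85 mm) begins 54 mm behind the grasp point. The pads swing forward as they close: fully open they stand 13 mm farther back than shut.
Start: joints at [1.129, 0.313, 0.046, 1.304, 0, 1.431], TCP at [0.171, 0.549, 0.231] pointing down, gripper open.
Joint ranges: [-2.76, 2.76], [-0.86, 1.69], [-1.03, 1.26], [-2.2, 2.34], [-1.47, 1.5], [-3.14, 3.14]. Speed limits (rad/s): [2.57, 2.57, 3.14, 3.14, 3.14, 3.14].

INTERFACE

Orientations are given as a unit quaternion [w, x, y, z].
In Python, from workcell import * gives the robot as it stands.
- The arm moves only by the tool send_rows, never from a script. Its argument "series" is one flat list of numbers, 7 for each row, row after row: the shift along the tool's x, y, z in cm, then the turn, a rotation vector about the tool's x, y, z in degrees, then the opening, from 0 (shut) to 1 (fully open). A call has 1 to 10 rows; each row is the pose to reach, as a shift and turn from the pose commanded when the call began, along the tool's axes at that moment; what a row does not reach only later rows make up. A row lasts 1/12 s, in which the tool goes at most 41.7 mm and 7.16 degrees, less where a joint would pass 70% of its speed; a pose out of reach is approached as far as the arm can. A call with a gripper value outside its range is refused whole. The fingers move at their own pace and stop on an object; "newtons" is the grip in N (left out, the last holds). Time passes only in rows, so rows that repeat a pose let the fingers close. It gives the time, the measured TCP pose, the force and the opening at its end, in the units of the state.
- get_state(): the state, without advancing time (a new reading comes with each control period).
- read_camera(name): name is "side" or "top" or "wrist"; returns the picture (480x640x3 uint8, blue, green, red); there is no depth.
- camera_info(name): a dict with "K" (3x3 intrinsics, pixels), "D" ([k1, k2, p1, p2, k3] as OpenCV has them; the pictures are not rectified), "xyz" and "attitude" of the camera in the world. Camera axes: x right, y down, z forward; pixel columns grow to the right and rows downward; lengths in m; the calibration is good to about 2 mm. A picture is of the moment at which its call begins: read the wrist's pose just before it. camera_info takes no time and is no camera call; for the wrist camera it gives the pose at the moment of the call.
- hand_in(): hands the job in, once; it reports no verdict.
Trained networks look in the newest picture that a camera, given by its name, has taken for a name from the list of things; names that differ only in an ending like _2 or _b are one class to them, and where a whole thing is asked for, a point or a joint stands for the part that bears it (a point fixed in the world has none). Each returns a list of dicts, best first, with "p" (0 to 1); they miss things now and then, are a little off and sometimes report something else, mostly with a low value. They report only what shows in the picture. A call takes as long as a camera call. They do not tell look-alikes from the thing itself.
- silhouettes(camera, label): "pixels" (480x640 bool, what is visible of it) and "box" ([left, top, width, height] in pixels, round what is visible of it).
The state is a dict: "clock": time; "joint_pos": joint angles; "qvel": joint speeds; "tau": joint torques, N m; "tcp_pos": TCP position; "orientation": TCP orientation; "wrist_force": force on the tool from outside, world axes, zero at the start; "ft_torque": the same for the moment, N m; "finger_gap": finger opening in m.
Only numpy, scipy, OpenCV 4.12 (cv2) and the standard library are available. Lean on these libraries where they do the work, as an engineer would, in place of code of your own. Each camera call takes 0.05 s, during which the arm holds its last target. There are 200 camera calls.

## Working session

There is one attempt and no reset: what is moved stays moved. The work goes in short steps, Python scripts to look and compute and a tool call to move; the robot and the scene stay as the last step left them, time stands still between calls to the robot, and variables do not carry over. Pictures are saved under pics/ and viewed, about 8 in all and at most 12, crops included, and the job is handed in when it is done.

Besides the shell and the picture viewer there is one more tool, called by a JSON object that holds its "name" and its "arguments". send_rows: Moves the arm, as the interface text tells. Its arguments: {"type":"object","properties":{"series":{"type":"array"},"newtons":{"type":"number"}},"required":["series"]}

```bash
mkdir -p pics; ls
cat > h.py <<'E'
from workcell import *
import numpy as np, cv2
from scipy.spatial.transform import Rotation as R
def cam(n):
    c=camera_info(n); q=np.array(c["attitude"]); return np.array(c["K"]),np.array(c["D"]),np.array(c["xyz"]),R.from_quat(np.r_[q[1:],q[0]]).as_matrix()
def ray(n,uv,z,c=None):
    K,D,t,M=c or cam(n)
    p=cv2.undistortPoints(np.array(uv,float).reshape(-1,1,2),K,D)[:,0]
    d=np.c_[p,np.ones(len(p))]@M.T
    return t+d*((z-t[2])/d[:,2])[:,None]
def proj(n,P,c=None):
    K,D,t,M=c or cam(n)
    return cv2.projectPoints(((np.array(P,float).reshape(-1,3)-t)@M),np.zeros(3),np.zeros(3),K,D)[0][:,0]
E
python3 - <<'E'
from h import *
s=get_state(); print({k:np.round(v,3) for k,v in s.items()}); print(grip_point_offset)
for n in ("top","side"):
    im=read_camera(n); cv2.imwrite(f"pics/{n}0.png",im); print(n,cam(n)[2],cam(n)[3][:,2])
    for l in ("jar","lid","block","bowl","small_bowl","peeler","lid_line","jar_line"):
        try: print(l,[(d["box"],round(d["p"],2)) for d in silhouettes(n,l)])
        except Exception as e: print(l,e)
E
```

```text
pics
{'clock': np.float64(0.0), 'joint_pos': array([1.129, 0.314, 0.045, 1.304, 0.   , 1.431]), 'qvel': array([-0.002,  0.   ,  0.   ,  0.001,  0.   , -0.001]), 'tau': array([-0.0000e+00, -4.8063e+01,  2.9853e+01,  1.9000e-02, -0.0000e+00,
        0.0000e+00]), 'tcp_pos': array([0.171, 0.549, 0.23 ]), 'orientation': array([-0.   ,  0.15 ,  0.989, -0.001]), 'wrist_force': array([-0.125,  0.41 , -0.356]), 'ft_torque': array([0.027, 0.03 , 0.01 ]), 'finger_gap': np.float64(0.086)}
0.0187
top [ 0.34450619 -0.01191885  1.4080293 ] [ 0.15371056  0.02110304 -0.98789054]
jar [([223.1, 251.3, 26.8, 33.5], 0.84)]
lid [([194.6, 210.5, 36.9, 28.6], 0.89), ([215.6, 254.1, 22.3, 26.3], 0.73), ([255.3, 227.4, 18.2, 17.1], 0.72)]
block [([349.7, 220.2, 46.1, 61.9], 0.86)]
bowl [([471.8, 230.9, 54.8, 54.7], 0.87)]
small_bowl [([298.4, 167.4, 40.0, 34.8], 0.89)]
peeler [([316.7, 242.8, 12.0, 60.4], 0.65)]
lid_line [([195.4, 207.2, 35.6, 32.8], 0.92), ([216.1, 253.1, 24.4, 25.2], 0.81), ([253.6, 228.2, 15.8, 15.4], 0.67)]
jar_line [([222.5, 251.0, 23.7, 36.4], 0.57)]
side [-0.12809357 -1.47061251  1.10959667] [ 0.35992486  0.76679433 -0.531489  ]
jar [([258.8, 220.6, 24.1, 23.4], 0.76)]
lid [([340.0, 238.2, 33.2, 23.1], 0.74), ([283.5, 208.3, 25.0, 19.6], 0.69), ([260.1, 206.7, 18.3, 12.2], 0.59), ([297.6, 236.4, 8.8, 11.0], 0.43), ([258.4, 218.3, 22.6, 27.5], 0.22)]
block [([300.4, 274.4, 51.8, 29.5], 0.94)]
bowl [([342.8, 334.7, 49.7, 36.3], 0.84)]
small_bowl [([338.6, 238.4, 33.1, 22.9], 0.58)]
peeler [([268.4, 261.1, 46.0, 22.3], 0.47)]
lid_line [([260.2, 204.7, 18.4, 15.2], 0.7), ([287.8, 210.5, 17.8, 18.1], 0.7), ([268.9, 258.3, 43.3, 26.3], 0.63), ([297.1, 233.6, 10.5, 15.3], 0.51)]
jar_line [([257.1, 218.3, 24.4, 24.6], 0.57), ([259.6, 201.6, 19.3, 19.4], 0.18)]
```

Run:
```python
from h import *
t=cv2.imread("pics/top0.png"); 
cv2.imwrite("pics/topc.png",cv2.resize(t[140:340,160:420],None,fx=3,fy=3,interpolation=cv2.INTER_CUBIC))
s=cv2.imread("pics/side0.png"); cv2.imwrite("pics/sidec.png",cv2.resize(s[170:400,220:420],None,fx=2.6,fy=2.6,interpolation=cv2.INTER_CUBIC))
for uv,z in (((227,266),.106),((213,225),.05),((264,236),.02),((373,251),.034),((322,273),.01),((318,185),.03)): print(uv,ray("top",[uv],z).round(3))
```

```text
(227, 266) [[0.472 0.232 0.106]]
(213, 225) [[0.585 0.279 0.05 ]]
(264, 236) [[0.556 0.15  0.02 ]]
(373, 251) [[ 0.506 -0.13   0.034]]
(322, 273) [[0.456 0.002 0.01 ]]
(318, 185) [[0.686 0.005 0.03 ]]
```

View pics/topc.png

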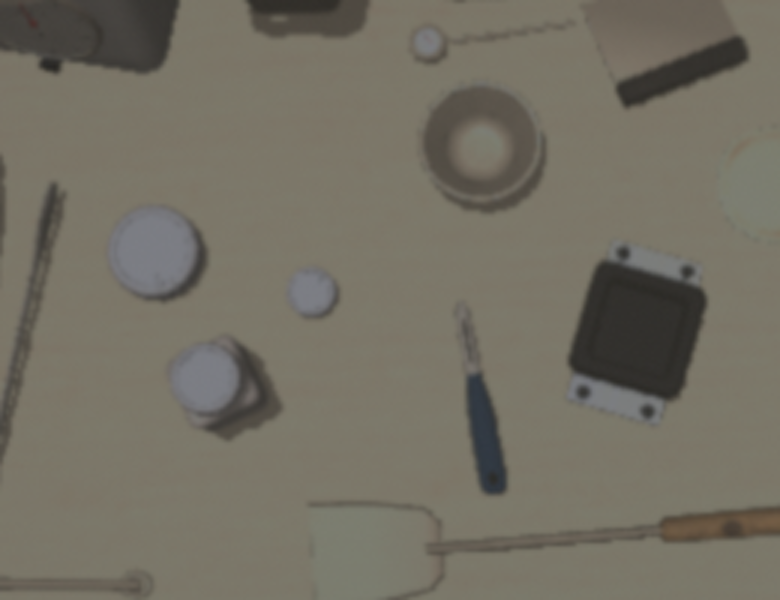

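View pics/sidec.png

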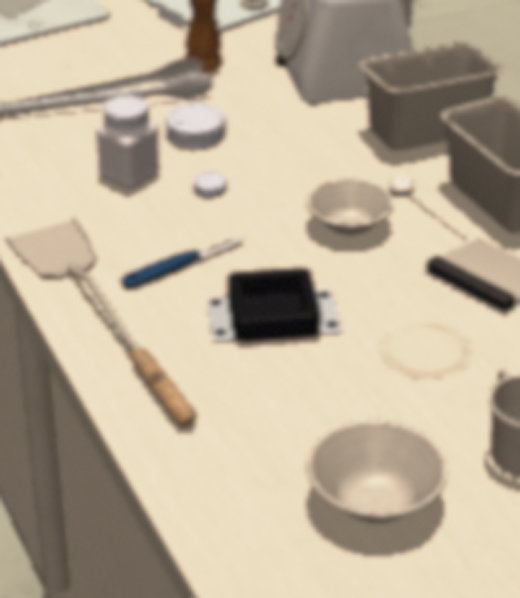

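Candidates (top picture): the lid on the jar (229,266), a bigger loose lid (211,223) and a smaller loose lid (264,237). The right one is the lid on the square jar; the bigger and smaller ones are look-alikes. The block is at (373,250). I'll go over the jar and check it close up.

Run:
```python
from h import *
s=get_state(); q=s["orientation"]; T=R.from_quat(np.r_[q[1:],q[0]]).as_matrix()
K,D,t,M=cam("wrist"); print("cam in tool",(T.T@(t-s["tcp_pos"])).round(3),(T.T@M).round(3),K[0])
print("tool axes",T.round(3)); print("shift",(T.T@(np.array([.46,.225,.27])-s["tcp_pos"])*100).round(1))
```

```text
cam in tool [ 0.081  0.001 -0.143] [[-0.    -0.949 -0.315]
 [ 1.    -0.    -0.   ]
 [ 0.    -0.315  0.949]] [331.26716739   0.         312.69889079]
tool axes [[-0.955  0.297  0.   ]
 [ 0.297  0.955  0.   ]
 [-0.     0.    -1.   ]]
shift [-37.2 -22.3  -3.9]
```

{"name": "send_rows", "arguments": {"series": [-3.7,-2.2,-2,0,0,0,1,-7.5,-4.5,-3.9,0,0,0,1,-11.2,-6.7,-3.9,0,0,0,1,-15,-9,-3.9,0,0,0,1,-18.6,-11.2,-3.9,0,0,0,1,-22.4,-13.4,-3.9,0,0,0,1,-26,-15.6,-3.9,0,0,0,1,-29.7,-17.8,-3.9,0,0,0,1,-33.5,-20,-3.9,0,0,0,1,-37.2,-22.3,-3.9,0,0,0,1]}}

```text
clock: 1.73
tcp_pos: [0.4447, 0.2422, 0.2706]
orientation: [0.0, 0.15, 0.989, 0.0]
wrist_force: [1.0, 1.5, -0.1]
finger_gap: 0.0856
```

{"name": "send_rows", "arguments": {"series": [0,0,0,0,0,0,1,0,0,0,0,0,0,1,0,0,0,0,0,0,1,0,0,0,0,0,0,1]}}

```text
clock: 2.07
tcp_pos: [0.4429, 0.2447, 0.2703]
orientation: [-0.0, 0.15, 0.989, 0.0]
wrist_force: [0.3, -0.1, -0.6]
finger_gap: 0.0852
```

Run:
```python
from h import *
s=get_state(); print(s["tcp_pos"].round(4),s["clock"],s["joint_pos"].round(3),abs(s["qvel"]).max(), s["orientation"])
c=cam("wrist"); im=read_camera("wrist"); cv2.imwrite("pics/w1.png",im); np.savez("w1.npz",*c)
for l in ("lid","jar","block"):
    for d in silhouettes("wrist",l):
        m=d["pixels"].astype(np.uint8); ct=max(cv2.findContours(m,0,1)[0],key=len); e=cv2.fitEllipse(ct)
        print(l,d["p"],d["box"],e, ray("wrist",[e[0]],.105,c).round(4))
```

```text
[0.4429 0.2447 0.2703] 2.0667 [ 0.346  0.17  -0.045  1.356  0.     0.646] 0.01723225921586779 [-1.69743221e-04  1.49708193e-01  9.88730206e-01  8.97505697e-05]
lid 0.77 [346.8, 261.4, 62.8, 60.8] ((377.2181091308594, 291.33245849609375), (61.30851745605469, 63.51020431518555), 121.22370910644531) [[0.5415 0.285  0.105 ]]
lid 0.66 [252.9, 276.5, 34.5, 33.1] ((271.35198974609375, 291.53802490234375), (32.19544219970703, 33.21747589111328), 15.956706047058105) [[0.509  0.1796 0.105 ]]
jar 0.66 [269.3, 191.4, 74.2, 53.4] ((305.84002685546875, 242.76043701171875), (66.86836242675781, 92.07218170166016), 3.9338204860687256) [[0.4683 0.2302 0.105 ]]
block 0.75 [26.6, 269.8, 91.0, 90.8] ((74.3204116821289, 313.7641906738281), (84.90526580810547, 102.73614501953125), 150.93832397460938) [[ 0.4719 -0.0379  0.105 ]]
```

View pics/w1.png

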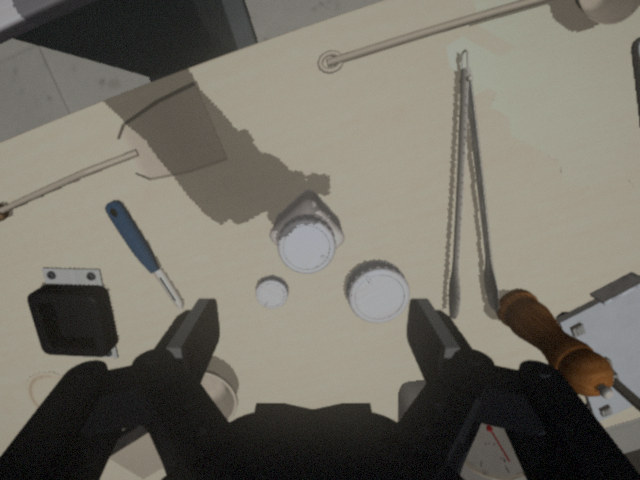

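Run:
```python
from h import *
im=cv2.imread("pics/w1.png"); c=im[185:280,262:352]; c=cv2.resize(c,None,fx=6,fy=6,interpolation=cv2.INTER_CUBIC)
g=cv2.createCLAHE(4,(4,4)).apply(cv2.cvtColor(c,cv2.COLOR_BGR2GRAY)); cv2.imwrite("pics/w1c.png",g)
```

```text
(no output)
```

View pics/w1c.png

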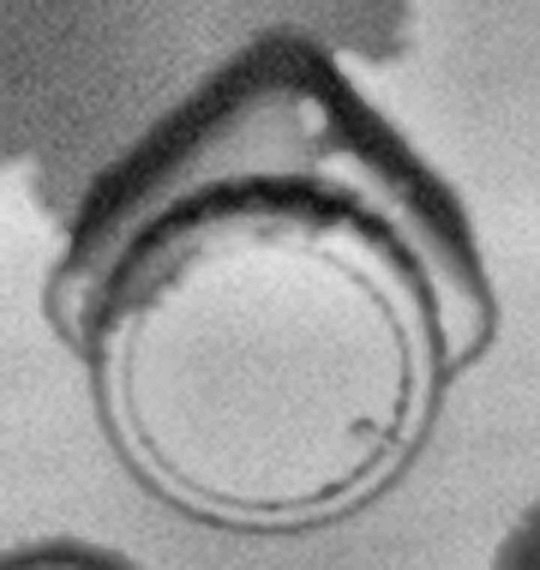

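The crop shows the jar's lid: ring centre about (268,375) in the crop, lid line lower right at (375,430), jar corners up, left and right. Lid line lies 48–84° clockwise of jar +x, so jar +x points up-right in the picture (~+45°).

```bash
cat >> h.py <<'E'
from scipy.optimize import minimize
def rsq(w,r,z,x,y,yaw,z0=0):
    a=np.linspace(0,2*np.pi,64,endpoint=False); p=np.c_[np.cos(a),np.sin(a)]; p=p*r+np.sign(p)*(w/2-r)
    return np.c_[p@np.array([[np.cos(yaw),np.sin(yaw)],[-np.sin(yaw),np.cos(yaw)]])+[x,y],np.full(64,z0+z)]
def fill(P,c,hull=True):
    m=np.zeros((480*4,640*4),np.uint8); p=(proj("",P,c)*4+1.5).astype(np.float32)
    cv2.fillConvexPoly(m,cv2.convexHull(p).astype(int),1); return m
def jarmask(x,y,yaw,c,z0=0):
    b=fill(np.vstack([rsq(.064,.012,.01,x,y,yaw,z0),rsq(.064,.012,.07,x,y,yaw,z0),rsq(.054,.012,0,x,y,yaw,z0),rsq(.05,.024,.08,x,y,yaw,z0)]),c)
    l=fill(np.vstack([rsq(.059,.0295,.084,x,y,yaw,z0),rsq(.059,.0295,.105,x,y,yaw,z0)]),c)
    return b,l
E
python3 - <<'E'
from h import *
f=np.load("w1.npz"); c=tuple(f[k] for k in f)
cr=np.array([[268,375],[375,430],[268,523],[55,300],[490,315]])/6+[262,185]-.4
print(ray("",cr[:1],.105,c),"line",ray("",cr[1:2],.106,c))
m=silhouettes("wrist","jar")[0]["pixels"]; M=cv2.resize(m.astype(np.uint8),(2560,1920),interpolation=0)
def cost(p,full=False):
    b,l=jarmask(*p,c); v=b&(1-l)
    return -(v&M).sum()/(v|M).sum()
xy=ray("",cr[:1],.105,c)[0,:2]
for y0 in np.radians([100,110,116,122]): 
    r=minimize(cost,[*xy,y0],method="Nelder-Mead",options=dict(initial_simplex=[[*xy,y0],[xy[0]+.004,xy[1],y0],[xy[0],xy[1]+.004,y0],[*xy,y0+.15]],maxiter=80)); print(r.x[:2],np.degrees(r.x[2]),r.fun)
l=ray("",cr[1:2],.106,c)[0,:2]-xy; print("lid line yaw",np.degrees(np.arctan2(l[1],l[0])),np.linalg.norm(l))
s=get_state(); q=s["orientation"]; T=R.from_quat(np.r_[q[1:],q[0]]).as_matrix(); print((T.T@(np.r_[xy,.08]-s["tcp_pos"])*100).round(2), xy)
E
```

```text
[[0.47273664 0.2292705  0.105     ]] line [[0.48697127 0.24345791 0.106     ]]
[0.5159959  0.29964088] 69.44225092635601 0.0
[0.52376545 0.29931166] 160.08075542624962 0.0
[0.50414405 0.32571495] 25.599992323804898 0.0
[0.50592183 0.32571495] 16.321117786981137 0.0
lid line yaw 44.90480547025738 0.02009744648752129
[-3.31 -0.62 19.04] [0.47273664 0.2292705 ]<stdin>:8: RuntimeWarning: overflow encountered in scalar negative
```

Run:
```python
from h import *
f=np.load("w1.npz"); c=tuple(f[k] for k in f)
m=silhouettes("wrist","jar")[0]["pixels"]; M=cv2.resize(m.astype(np.uint8),(2560,1920),interpolation=0)
def cost(p):
    b,l=jarmask(*p,c); v=b&(1-l)
    return -float((v&M).sum())/float((v|M).sum())
xy=np.array([.4727,.2293])
for y0 in np.radians([105,116,125]): 
    r=minimize(cost,[*xy,y0],method="Nelder-Mead",options=dict(initial_simplex=[[*xy,y0],[xy[0]+.004,xy[1],y0],[xy[0],xy[1]+.004,y0],[*xy,y0+.15]],maxiter=80)); print(r.x[:2],np.degrees(r.x[2]),r.fun)
```

```text
[0.47308836 0.22878505] 114.49609351725537 -0.9416263920991805
[0.47298849 0.22871491] 114.96284866753425 -0.9406123822341858
[0.47298246 0.22881802] 114.53099900477804 -0.9407991279191649
```

{"name": "send_rows", "arguments": {"series": [-2,-0.3,2,0,0,0,1,-3.3,-0.6,5,0,0,0,1,-3.3,-0.6,9,0,0,0,1,-3.3,-0.6,12.5,0,0,0,1,-3.3,-0.6,15,0,0,0,1,-3.3,-0.6,17,0,0,0,1,-3.3,-0.6,18.4,0,0,0,1,-3.3,-0.6,18.9,0,0,0,1,-3.3,-0.6,18.9,0,0,0,1], "newtons": 60}}

```text
clock: 3.12
tcp_pos: [0.4722, 0.2284, 0.0801]
orientation: [-0.001, 0.15, 0.989, -0.001]
wrist_force: [0.1, -0.3, 0.9]
finger_gap: 0.085
```

{"name": "send_rows", "arguments": {"series": [0,0,0,0,0,0,0.5,0,0,0,0,0,0,0.3,0,0,0,0,0,0,0.3,0,0,0,0,0,0,0.3,0,0,0,0,0,0,0.3,0,0,0,0,0,0,0.3], "newtons": 60}}

```text
clock: 3.62
tcp_pos: [0.4745, 0.2285, 0.0832]
orientation: [0.001, 0.15, 0.989, 0.0]
wrist_force: [-0.5, -0.9, 7.0]
finger_gap: 0.0574
```

{"name": "send_rows", "arguments": {"series": [0,0,0,0,0,0,0.3,0,0,-0.8,0,0,0,0.3,0,0,-1.8,0,0,0,0.3,0,0,-2.5,0,0,0,0.3,0,0,-2.5,0,0,0,0.3,0,0,-2.5,0,0,0,0.3]}}

```text
clock: 4.12
tcp_pos: [0.474, 0.2287, 0.1071]
orientation: [0.001, 0.15, 0.989, 0.0]
wrist_force: [-0.7, 0.2, -3.2]
finger_gap: 0.0574
```

Run:
```python
from h import *
s=get_state(); print(s["tcp_pos"],s["finger_gap"],s["wrist_force"])
c=cam("wrist"); np.savez("w2.npz",*c); im=read_camera("wrist"); cv2.imwrite("pics/w2.png",im[100:400,150:480]); 
a=cv2.resize(im[120:380,170:470],None,fx=1.5,fy=1.5,interpolation=2)
p=proj("side",[s["tcp_pos"]])[0].astype(int); si=read_camera("side"); b=cv2.resize(si[p[1]-30:p[1]+48,p[0]-36:p[0]+30],None,fx=5,fy=5,interpolation=2)[:390]
cv2.imwrite("pics/w2c.png",np.hstack([a,b]))
```

```text
[0.47396733 0.22868301 0.1071184 ] 0.057446323986176766 [-0.6952438   0.20718695 -3.20752947]
```

View pics/w2c.png

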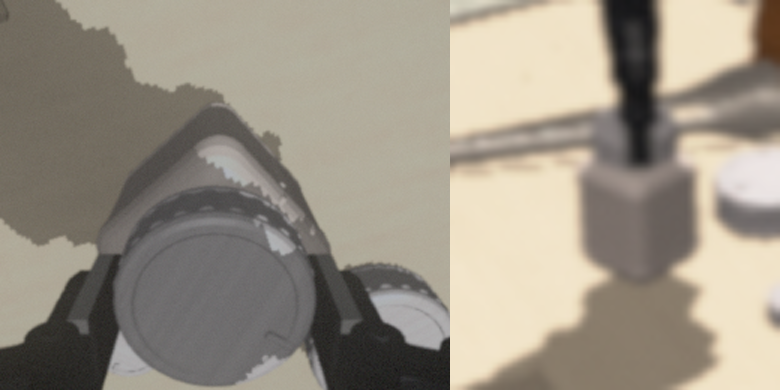

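Jar is lifted, level, lid still tight. Next: raise, turn about 49° anticlockwise, and stop beside the block to see it.

{"name": "send_rows", "arguments": {"series": [0,0,-3,0,0,0,0.3,-0.5,-0.8,-6,0,0,-4,0.3,-1.8,-2.8,-8.5,0,0,-10,0.3,-3.4,-5.2,-10.3,0,0,-17,0.3,-5,-7.7,-10.3,0,0,-24,0.3,-6.6,-10.1,-10.3,0,0,-31,0.3,-8.2,-12.6,-10.3,0,0,-38,0.3,-9.6,-14.8,-10.3,0,0,-44,0.3,-10.8,-16.6,-10.3,0,0,-48,0.3,-11.2,-17.3,-10.3,0,0,-49,0.3]}}

```text
clock: 5.05
tcp_pos: [0.5295, 0.0271, 0.2085]
orientation: [-0.0, -0.273, 0.962, -0.0]
wrist_force: [-0.3, -0.1, -2.9]
finger_gap: 0.0576
```

{"name": "send_rows", "arguments": {"series": [0,0,0,0,0,0,0.3,0,0,0,0,0,0,0.3,0,0,0,0,0,0,0.3]}}

```text
clock: 5.3
tcp_pos: [0.5283, 0.0306, 0.2088]
orientation: [-0.0, -0.273, 0.962, 0.0]
wrist_force: [0.2, 0.5, -3.4]
finger_gap: 0.0577
```

Run:
```python
from h import *
s=get_state(); print(s["tcp_pos"],s["orientation"].round(4),s["finger_gap"],s["wrist_force"].round(1),s["joint_pos"].round(2),s["clock"])
c=cam("wrist"); np.savez("w3.npz",*c); im=read_camera("wrist"); cv2.imwrite("pics/w3.png",im)
for l in ("block","jar"):
  for d in silhouettes("wrist",l): print(l,d["p"],np.round(d["box"])); np.save("m_"+l+".npy",d["pixels"]) if d["p"]>.5 else 0
```

```text
[0.52834698 0.03059867 0.20883662] [-4.000e-04 -2.731e-01  9.620e-01  5.000e-04] 0.057650845842741764 [ 0.2  0.5 -3.4] [-0.09  0.23 -0.12  1.22  0.   -0.65] 5.3
block 0.81 [102.  20. 166. 168.]
jar 0.86 [234. 187. 158. 100.]
```

View pics/w3.png

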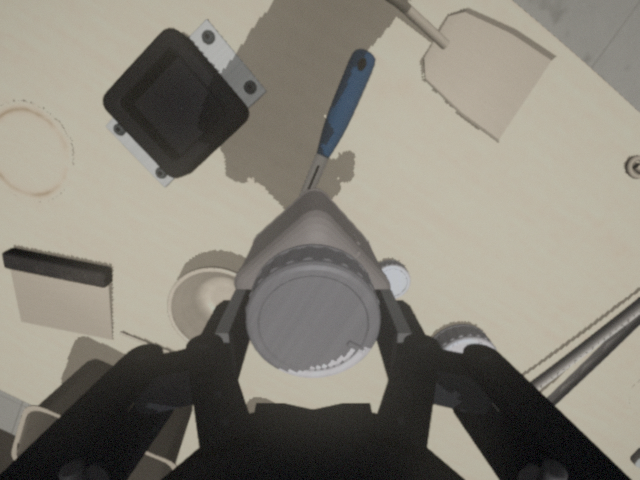

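```bash
cat >> h.py <<'E'
def rect(a,b,z,x,y,yaw):
    p=np.array([[1,1],[1,-1],[-1,-1],[-1,1]])*[a/2,b/2]; return np.c_[p@np.array([[np.cos(yaw),np.sin(yaw)],[-np.sin(yaw),np.cos(yaw)]])+[x,y],np.full(4,z)]
def iou(v,M): return -float((v&M).sum())/float((v|M).sum())
def up(m): return cv2.resize(m.astype(np.uint8),(2560,1920),interpolation=0)
def nm(f,x0,st): 
    x0=np.array(x0,float); return minimize(f,x0,method="Nelder-Mead",options=dict(initial_simplex=np.vstack([x0]+[x0+d for d in np.diag(st)]),maxiter=150,xatol=1e-4,fatol=1e-5))
def blockmask(x,y,yaw,c): return fill(np.vstack([rsq(.1,.01,.034,x,y,yaw),rsq(.1,.01,0,x,y,yaw)]),c)|fill(np.vstack([rect(.148,.084,.006,x,y,yaw),rect(.148,.084,0,x,y,yaw)]),c)
E
python3 - <<'E'
from h import *
f=np.load("w3.npz"); c=tuple(f[k] for k in f)
M=up(np.load("m_block.npy")); r=nm(lambda p:iou(blockmask(*p,c),M),[.506,-.13,-.288],[.004,.004,.05]); print("block",r.x[:2],np.degrees(r.x[2]),r.fun)
b=r.x
J=up(np.load("m_jar.npy"))
def jm(p):
    B,l=jarmask(*p[:3],c,p[3]); v=B&(1-l); v[288*4:]=0; return v
J[288*4:]=0
r=nm(lambda p:iou(jm(p),J),[.528,.0306,np.radians(163.5),.125],[.003,.003,.05,.004]); print("jar",r.x,np.degrees(r.x[2]),r.fun)
im=cv2.imread("pics/w3.png"); o=cv2.resize(im,(2560,1920))
for m,col in ((blockmask(*b,c),(0,255,0)),(jm(r.x),(0,0,255))): cv2.drawContours(o,cv2.findContours(m,0,1)[0],-1,col,2)
for z,w in ((.034,.069),(.008,.069)): cv2.polylines(o,[(proj("",rect(w,w,z,*b),c)*4+1.5).astype(int)],True,(255,255,0),2)
o=o[40:1320,360:1640]; 
cv2.imwrite("pics/w3o.png",cv2.resize(o,(590,590),interpolation=cv2.INTER_AREA))
E
```

```text
block [ 0.51105771 -0.12954341] -18.351693245717243 -0.9768785046029769
jar [0.52686169 0.0298733  2.84711501 0.12976909] 163.12767388405265 -0.9551517138232702
```

View pics/w3o.png

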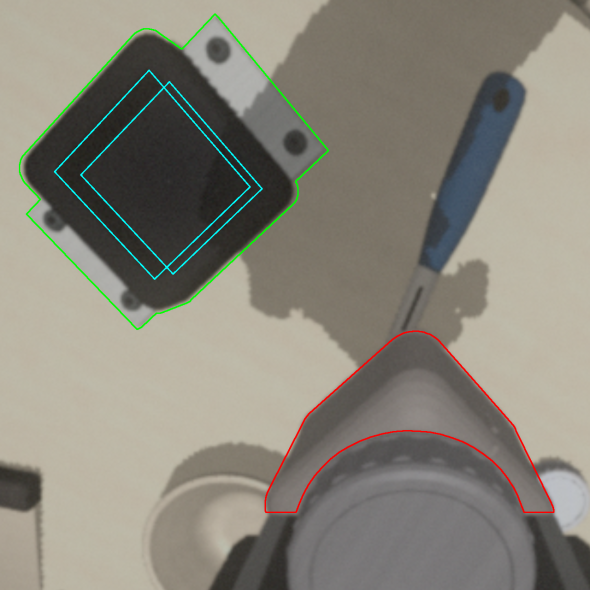

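{"name": "send_rows", "arguments": {"series": [1.2,-1.6,0,0,0,0.5,0.3,2.9,-3.8,0,0,0,1,0.3,4.7,-6.2,0,0,0,1.5,0.3,6.5,-8.6,0,0,0,1.5,0.3,8.2,-10.8,0,0,0,1.5,0.3,9.3,-12.2,2,0,0,1.5,0.3,9.7,-12.7,4.5,0,0,1.5,0.3,9.7,-12.7,6.6,0,0,1.5,0.3,9.7,-12.7,7.4,0,0,1.5,0.3,9.7,-12.7,7.4,0,0,1.5,0.3]}}

```text
clock: 6.28
tcp_pos: [0.5114, -0.1278, 0.1331]
orientation: [-0.002, -0.261, 0.965, 0.002]
wrist_force: [-0.3, -0.5, -3.2]
finger_gap: 0.0576
```

{"name": "send_rows", "arguments": {"series": [0,0,0,0,0,0,0.3,0,0,0,0,0,0,0.3]}}

```text
clock: 6.45
tcp_pos: [0.5142, -0.1288, 0.1367]
orientation: [0.001, -0.261, 0.965, -0.001]
wrist_force: [0.6, 0.5, -3.0]
finger_gap: 0.0577
```

Run:
```python
from h import *
s=get_state(); print(s["tcp_pos"],s["orientation"].round(4),s["wrist_force"].round(1),s["joint_pos"].round(2),s["clock"])
t=s["tcp_pos"]
c=cam("wrist"); np.savez("w4.npz",*c); im=read_camera("wrist"); cv2.imwrite("pics/w4.png",im)
for l in ("jar","block"):
  for d in silhouettes("wrist",l): print(l,d["p"],np.round(d["box"])); np.save("m4_"+l+".npy",d["pixels"]) if d["p"]>.5 else 0
f=lambda p:p
J=up(np.load("m4_jar.npy"))
h=int(np.load("m4_jar.npy").any(1).nonzero()[0].max()-3)*4; J[h:]=0
def jm(p):
    B,l=jarmask(*p[:3],c,p[3]); v=B&(1-l); v[h:]=0; return v
r=nm(lambda p:iou(jm(p),J),[t[0],t[1],np.radians(161.6),t[2]-.08],[.003,.003,.05,.004]); print("jar",r.x,np.degrees(r.x[2]),r.fun)
o=cv2.resize(im,(2560,1920)); cv2.drawContours(o,cv2.findContours(jm(r.x),0,1)[0],-1,(0,0,255),2)
b=[.5111,-.1295,np.radians(-18.35)]
cv2.polylines(o,[(proj("",rect(.069,.069,.034,*b),c)*4+1.5).astype(int)],True,(255,255,0),2)
cv2.drawContours(o,cv2.findContours(blockmask(*b,c),0,1)[0],-1,(0,255,0),2)
cv2.imwrite("pics/w4o.png",cv2.resize(o[200:1400,600:1900],(650,600),interpolation=cv2.INTER_AREA))
```

```text
[ 0.51415216 -0.12878312  0.13671355] [ 9.000e-04 -2.611e-01  9.653e-01 -6.000e-04] [ 0.6  0.5 -3. ] [-0.4   0.27 -0.25  1.05  0.   -0.93] 6.45
jar 0.78 [233. 192. 156.  97.]
block 0.69 [220. 123. 188. 141.]
jar [ 0.51296528 -0.12956336  2.8388305   0.0565888 ] 162.65300629987905 -0.956727219022301
```

View pics/w4o.png

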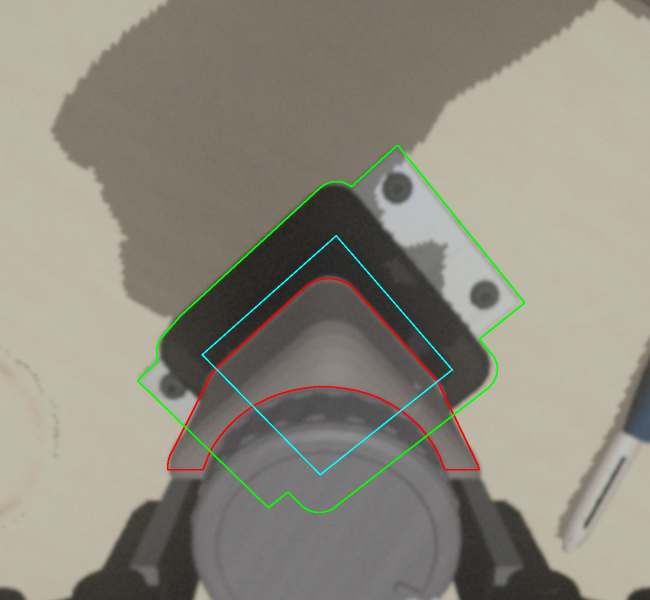

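{"name": "send_rows", "arguments": {"series": [0.15,0,0,0,0,1,0.3,0.15,0,0.6,0,0,1,0.3,0.15,0,1.2,0,0,1,0.3,0.15,0,1.8,0,0,1,0.3,0.15,0,2.3,0,0,1,0.3,0.15,0,2.8,0,0,1,0.3,0.15,0,3.2,0,0,1,0.3,0.15,0,3.5,0,0,1,0.3,0.15,0,3.5,0,0,1,0.3]}}

```text
clock: 7.35
tcp_pos: [0.5113, -0.1296, 0.0994]
orientation: [-0.001, -0.252, 0.968, 0.0]
wrist_force: [0.5, -0.0, -2.9]
finger_gap: 0.0574
```

{"name": "send_rows", "arguments": {"series": [0,0,0.4,0,0,0,0.3,0,0,0.8,0,0,0,0.3,0,0,1.1,0,0,0,0.3,0,0,1.2,0,0,0,0.3,0,0,1.2,0,0,0,0.3]}}

```text
clock: 7.77
tcp_pos: [0.5128, -0.1307, 0.0908]
orientation: [0.001, -0.252, 0.968, -0.001]
wrist_force: [-4.3, 0.0, 13.8]
finger_gap: 0.0572
```

{"name": "send_rows", "arguments": {"series": [0,0,-0.05,0,0,0,0.3,0,0,-0.05,0,0,0,0.3,0,0,-0.05,0,0,0,0.3], "newtons": 90}}

```text
clock: 8.02
tcp_pos: [0.5127, -0.1307, 0.0911]
orientation: [0.001, -0.252, 0.968, -0.001]
wrist_force: [-3.9, -0.4, 11.0]
finger_gap: 0.0569
```

Run:
```python
from h import *
s=get_state(); print(s["tcp_pos"],s["wrist_force"].round(1),s["ft_torque"].round(2),s["joint_pos"].round(2),s["clock"])
c=cam("wrist"); im=read_camera("wrist"); sc=read_camera("side"); cs=cam("side")
b=[.5115,-.130,np.radians(-18.35)]
def ov(im,c,z0,f,box):
    o=cv2.resize(im,(640*f,480*f),interpolation=2)
    for w,r,z,col in ((.064,.012,.07,(0,0,255)),(.059,.0295,.084,(0,255,0)),(.059,.0295,.105,(255,255,0))):
        cv2.polylines(o,[((proj("",rsq(w,r,z,*b,z0),c)+.5)*f-.5).astype(int)],True,col,1)
    return o[box[1]*f:box[3]*f,box[0]*f:box[2]*f]
p=proj("side",[[.5115,-.13,.06]])[0].astype(int)
A=ov(im,c,.008,2,(190,130,440,400)); B=ov(sc,cs,.008,9,(p[0]-15,p[1]-30,p[0]+15,p[1]+30))
cv2.imwrite("pics/w5.png",np.hstack([A,B[:540]]))
```

```text
[ 0.51269174 -0.13065937  0.09107922] [-3.9 -0.4 11. ] [-0.01  0.85  0.03] [-0.4   0.31 -0.32  0.94 -0.   -0.91] 8.0167
```

View pics/w5.png

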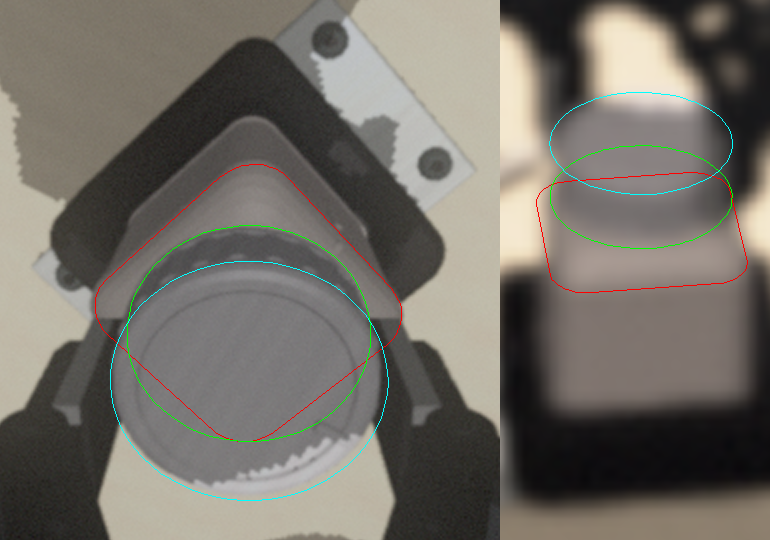

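Jar sits home (overlay at 8 mm floor height matches in both views, 11 N support). Now unscrew.

{"name": "send_rows", "arguments": {"series": [0.01,0.01,-0.02,0,0,-5,0.3,0.02,0.03,-0.05,0,0,-11,0.3,0.03,0.04,-0.08,0,0,-17,0.3,0.04,0.05,-0.1,0,0,-23,0.3,0.05,0.06,-0.12,0,0,-29,0.3,0.06,0.07,-0.14,0,0,-35,0.3,0.06,0.08,-0.16,0,0,-41,0.3,0.07,0.09,-0.18,0,0,-46,0.3,0.07,0.1,-0.2,0,0,-50,0.3,0.07,0.1,-0.2,0,0,-50,0.3]}}

```text
clock: 8.95
tcp_pos: [0.5124, -0.1297, 0.0922]
orientation: [0.001, -0.638, 0.77, -0.002]
wrist_force: [1.9, 1.3, 4.6]
finger_gap: 0.0565
```

Run:
```python
from h import *
s=get_state(); print(s["tcp_pos"],s["wrist_force"].round(1),s["ft_torque"].round(2),s["joint_pos"].round(2),s["clock"],s["finger_gap"])
im=read_camera("wrist"); a=cv2.resize(im[120:400,170:450],None,fx=2,fy=2,interpolation=2); cv2.imwrite("pics/w6.png",a)
```

```text
[ 0.51242077 -0.12969152  0.09224486] [1.9 1.3 4.6] [ 0.1  -0.2   0.05] [-0.4   0.31 -0.32  0.94  0.   -1.78] 8.95 0.056520117637834405
```

View pics/w6.png

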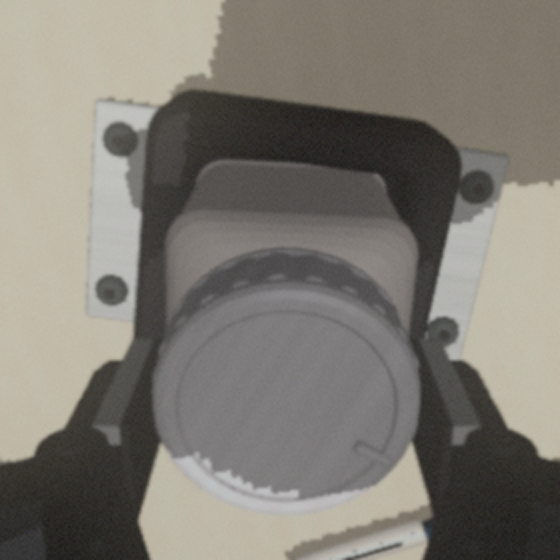

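{"name": "send_rows", "arguments": {"series": [0,0,-0.02,0,0,-6,0.3,0,0,-0.05,0,0,-12,0.3,0,0,-0.07,0,0,-18,0.3,0,0,-0.1,0,0,-23,0.3,0,0,-0.1,0,0,-23,0.3,0,0,-0.1,0,0,-23,0.3]}}

```text
clock: 9.5
tcp_pos: [0.5111, -0.1295, 0.0922]
orientation: [-0.0, 0.777, -0.629, 0.001]
wrist_force: [-0.1, 2.0, 4.2]
finger_gap: 0.057
```

Run:
```python
from h import *
s=get_state(); print(s["tcp_pos"],s["wrist_force"].round(1),s["ft_torque"].round(2),s["joint_pos"].round(2),s["clock"],s["finger_gap"])
im=read_camera("wrist"); a=cv2.resize(im[120:400,170:450],None,fx=2,fy=2,interpolation=2); cv2.imwrite("pics/w7.png",a)
```

```text
[ 0.51114457 -0.12949445  0.09222467] [-0.1  2.   4.2] [ 0.05 -0.05  0.01] [-0.4   0.31 -0.32  0.94 -0.   -2.18] 9.5 0.05701438824789949
```

View pics/w7.png

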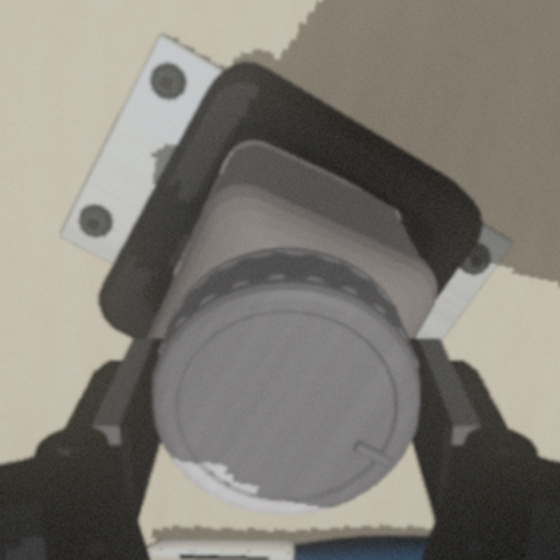

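Lid line (~28° below right) is parallel to the jar's side direction (~25°): aligned. Torque has dropped to about zero. Lifting.

{"name": "send_rows", "arguments": {"series": [0,0,-0.1,0,0,0,0.3,0,0,-0.3,0,0,0,0.3,0,0,-0.5,0,0,0,0.3,0,0,-0.7,0,0,0,0.3,0,0,-0.7,0,0,0,0.3]}}

```text
clock: 9.97
tcp_pos: [0.5105, -0.1293, 0.0988]
orientation: [0.0, 0.778, -0.628, -0.0]
wrist_force: [-0.2, -0.4, -1.3]
finger_gap: 0.0563
```

{"name": "send_rows", "arguments": {"series": [0,0,-0.6,0,0,0,0.3,0,0,-1.3,0,0,0,0.3,0,0,-2,0,0,0,0.3,0,0,-2.7,0,0,0,0.3,0,0,-3.3,0,0,0,0.3,0,0,-3.6,0,0,0,0.3,0,0,-3.6,0,0,0,0.3,0,0,-3.6,0,0,0,0.3,0,0,-3.6,0,0,0,0.3,0,0,-3.6,0,0,0,0.3]}}

```text
clock: 10.8
tcp_pos: [0.5104, -0.1291, 0.1343]
orientation: [0.0, 0.778, -0.628, -0.0]
wrist_force: [-0.4, -0.5, -0.2]
finger_gap: 0.0567
```

Run:
```python
from h import *
s=get_state(); print(s["tcp_pos"],s["wrist_force"].round(1),abs(s["qvel"]).max().round(3),s["clock"],s["finger_gap"])
im=read_camera("wrist"); a=cv2.resize(im[60:420,130:490],(560,560),interpolation=2)
sc=read_camera("side"); p=proj("side",[[.5115,-.13,.08]])[0].astype(int); b=cv2.resize(sc[p[1]-40:p[1]+40,p[0]-16:p[0]+16],(224,560),interpolation=2)
cv2.imwrite("pics/w8.png",np.hstack([a,b]))
```

```text
[ 0.5103867 -0.1291468  0.1343246] [-0.4 -0.5 -0.2] 0.002 10.8 0.056705694969640154
```

View pics/w8.png

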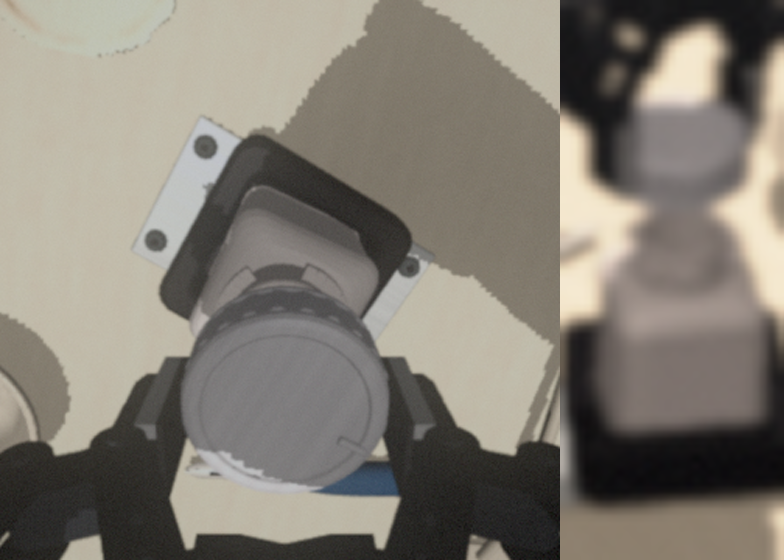

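```bash
python3 -c "
from workcell import *
print(hand_in())"
```

```text
the job is handed in; nothing more can be done
None
```

The job is handed in at about 11 s of robot time; hand-in reports no verdict, so what follows is from my own checks.

I picked up the jar by its closed lid and lowered it into the block's well. I then turned the lid about 73° anticlockwise until its line was over the jar's line, and lifted it straight off.

**Jar home:** with the jar on the floor of the well, an overlay drawn at floor height matched the side picture. In the wrist picture the lid lay a few pixels off it, which I put down to calibration. Support force was 11 N. One earlier camera fit put the jar's underside about 3 mm higher than the grip height implied. I trusted the grip height.

**Lid released:** turning torque was close to zero just before the lift. While lifting, the wrist carried about 1 N, roughly the lid's weight alone, against about 3 N when it carried the jar as well.

**Final state:**
- The lid is held level and still at a grip setting of 90 N, an estimated 29 mm above the mouth.
- The last pictures show the jar upright in the block with its neck bare.
- Nothing I saw in the pictures suggests a bystander was touched. I didn't measure their positions again at the end.

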